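Set the polariser and hold a crystal pendant level over the inspection lamp

TASK

First turn the inspection lamp's polariser knob until its white pointer is on the red zero mark. Then draw the brass pendant with the clear crystal out of its slanting holder, turn it until it lies level, and finish while still holding it like that, in the air, with the middle of the clear crystal over the middle of the round lit window and about 12 cm above the glass. Leave the amber pendant and everything else on the bench where they are.

Things in the scene. Friction and masses are not known exactly. Their poses are not given: they have to be found in the camera images.
- pendant_sleeve (a point): Centre of the hexagonal brass sleeve (40 mm across flats, 70 mm long) of the pendant to inspect; a clear quartz crystal sits on one end. Rigid, 158 mm overall, 0.3 to 0.6 kg, balances in the sleeve's crystal-side half. z runs along the pendant from the crystal's point to the sleeve's free end; y is square to two flats and level in the holder.
- pendant_crystal (a point): Centre of that pendant's clear hexagonal crystal (32 mm across flats, 88 mm long, the last 28 mm a point), on its axis, 75 mm from the sleeve's centre towards the point. Same axes as the sleeve. In the holder the pendant leans 45 degrees, sleeve end up and towards the robot's side.
- holder_clear_mouth (a point): Centre of the upper mouth of that pendant's fixed steel collar, 100 mm above the table: 40 mm long, 47 mm across outside, leaning 45 degrees, on a base 115 x 85 mm. The sleeve's shoulder rests on the mouth, the crystal goes through; it draws out freely along the pendant's z, clear after 90 mm. x: level, towards the crystal's point; z: up.
- amber_sleeve (a point): The other pendant, to be left alone: same size, black sleeve and amber crystal, in an identical fixed holder. Centre of its sleeve, same axes.
- window (a point): Centre of the round lit glass window (90 mm across) in the top of the inspection lamp, on the glass, 48 mm above the table. The lamp is a fixed grey box 250 x 150 x 45 mm. x points from the polariser knob to the window along the box's length, z up.
- knob_grip (a point): The lamp's black polariser knob: a bar 46 mm long, 13 wide, 30 tall on a disc 54 mm across, 120 mm from the window's centre. This point is on its upright axis, 81 mm above the table, 6 mm below the bar's top, 24 mm above the disc. x runs along the bar to its white pointer end, z up. Pinch the bar across y, turn about z; light friction (0.05 N m) keeps it where left.
- polariser (a joint): Angle of the polariser knob in rad: 0 when the white pointer is on the red zero mark, which is on the side nearest the window; positive is clockwise of zero seen from above (turn it anticlockwise to reduce it). It starts 0.5 to 1.4 clockwise; stops at -0.8 and 2.2.
- spacer: Bystander, leave alone: thick brass spacer ring, 96 mm across, 60 mm tall. Origin: centre of its underside.
- flange: Bystander, leave alone: flat brass flange disc with raised hub, 116 mm across, 24 mm tall. Origin: centre of its underside.
- blackcap: Bystander, leave alone: black ceiling cap, 90 mm disc 20 mm thick with a wire loop on top (49 mm tall in all). Origin: centre of its underside.
- washer: Bystander, leave alone: small brass washer, 32 mm across, 8 mm tall, beside the brass pendant's holder. Origin: centre of its underside.
- puck: Bystander, leave alone: small black rubber foot, 30 mm across, 14 mm tall, beside the amber pendant's holder. Origin: centre of its underside.
- driver: Bystander, leave alone: red-handled screwdriver 170 mm long lying down, origin at its middle. Origin: centre of its underside.
- brasscup: Bystander, leave alone: small brass cup, 44 mm across, 50 mm tall. Origin: centre of its underside.
There are look-alikes about, which are no part of the job. Leave any turquoise look-alike of the part that bears holder_clear_mouth alone.

How it is judged:
By the outcome, as a careful person would: the job done as asked, in the order asked, and still so for the second after the job is handed in, while the arm keeps its last pose, push and grip.
It also fails if it takes over 58 s, if anything falls off the work surface, if the arm or the gripper's body presses on something with over 40 N, if the wrist force passes 120 N, or if a joint passes its speed limit or range.

ROBOT

A 7-joint arm with a two-finger parallel gripper is mounted at the origin on the work surface. World frame = base frame: x ahead of the robot, y to its left, z up, the work surface at z = 0. Lengths are in m, angles in rad, forces in N, time in s.
With the tool pointing down it reaches from about 0.425 to 0.925 m from the base axis. Payload 6.8 kg.
Tool frame: the origin (TCP) lies at the very end of the fingers, on their centre line; the grasp point (between the pads) lies 19 mm behind it (tcp_to_grasp is the distance from the TCP to the grasp point, in m); z points along the fingers, y is the direction in which the jaws open and shut (so a half turn about z gives the same grasp; the last joint's range is limited). The gripper opens to 85 mm and grips with 20 to 120 N. Pads are 22 mm wide; open, the fingers measure 114 mm over their backs; the gripper's body (76 mm by 85 mm) begins 54 mm behind the grasp point. The pads swing forward as they close: fully open they stand 13 mm farther back than shut.
Start: joints at [1.188, 0.477, 0.022, 1.555, -0.011, 1.109, -0.083], TCP at [0.183, -0.65, 0.231] pointing down, gripper open.
Joint ranges: [-2.96, 2.96], [-0.34, 2.1], [-1.41, 1.46], [0.24, 2.44], [-1.37, 4.51], [0.17, 1.92], [-2.96, 2.96]. Speed limits (rad/s): [2.39, 2.39, 3.14, 3.14, 3.14, 3.14, 3.14].

INTERFACE

Orientations are given as a unit quaternion [w, x, y, z].
In Python, from station import * gives the robot as it stands.
- The arm moves only by the tool apply_moves, never from a script. Its argument "increments" is one flat list of numbers, 5 for each row, row after row: the finger opening in mm, from 0 to 85.4, then the shift along the tool's x, y, z in mm, then the turn about the tool's z in degrees. In form: [claw, tx, ty, tz, roll, claw, tx, ty, tz, roll, ...]. A call has 1 to 12 rows; each row shifts and turns the pose as measured when the row begins, along the tool's axes as they then stand; what a row does not reach is not made up. A row lasts 1/8 s, in which the tool goes at most 62.5 mm and 10.7 degrees, less where a joint would pass 70% of its speed; a pose out of reach is approached as far as the arm can. A call with a gripper value outside its range is refused whole. The fingers move at their own pace and stop on an object; "squeeze" is the grip in N (left out, the last holds). Time passes only in rows, so rows that do not move let the fingers close. It gives the time, the measured TCP pose, the force and the opening at its end, in the units of the state.
- get_obs(): the state, without advancing time (a new reading comes with each control period).
- read_camera(name): name is "scene" or "side" or "wrist"; returns (picture, depth): 384x512x3 uint8, blue, green, red; 384x512 float32, m along the optical axis (not along the pixel's ray), 0 where there is no reading.
- get_calibration(name): a dict with "mtx" (3x3 intrinsics, pixels), "D" ([k1, k2, p1, p2, k3] as OpenCV has them; the pictures are not rectified), "camera_from_world" (4x4, takes a point from world to camera coordinates); the wrist camera has in their place "T_tool_cam" (4x4, takes a point from camera to tool coordinates, whose origin is the TCP and whose axes are the flange's). Camera axes: x right, y down, z forward; pixel columns grow to the right and rows downward; lengths in m; the calibration is good to about 2 mm. A picture is of the moment at which its call begins: read the wrist's pose just before it. get_calibration takes no time and is no camera call.
- hand_in(): hands the job in, once; it reports no verdict.
Trained networks look in the newest picture that a camera, given by its name, has taken for a name from the list of things; names that differ only in an ending like _2 or _b are one class to them, and where a whole thing is asked for, a point or a joint stands for the part that bears it (a point fixed in the world has none). Each returns a list of dicts, best first, with "p" (0 to 1); they miss things now and then, are a little off and sometimes report something else, mostly with a low value. They report only what shows in the picture. A call takes as long as a camera call. They do not tell look-alikes from the thing itself.
- outline_of(camera, thing): "pixels" (384x512 bool, what is visible of it) and "extent" ([centre column, centre row, width, height] in pixels, round what is visible of it).
The state is a dict: "t": time; "q": joint angles; "joint_vel": joint speeds; "joint_torque": joint torques, N m; "eef_pos": TCP position; "tool_rot": TCP orientation; "contact_force": force on the tool from outside, world axes, zero at the start; "torque": the same for the moment, N m; "gripper_width": opening from 0.0 (shut) to 1.0 (fully open).
Only numpy, scipy, OpenCV 4.12 (cv2) and the standard library are available. Lean on these libraries where they do the work, as an engineer would, in place of code of your own. Each camera call takes 0.05 s, during which the arm holds its last target.

## Working session

There is one attempt and no reset: what is moved stays moved. The work goes in short steps, Python scripts to look and compute and a tool call to move; the robot and the scene stay as the last step left them, time stands still between calls to the robot, and variables do not carry over. Pictures are saved under pics/ and viewed, and the job is handed in when it is done.

Besides the shell and the picture viewer there is one more tool, called after "Request:" as name(argument=value, ...) on one line, values as JSON. apply_moves: Moves the arm, as the interface text tells. Its arguments: {"type":"object","properties":{"increments":{"type":"array"},"squeeze":{"type":"number"}},"required":["increments"]}

```bash
ls; mkdir -p pics; python3 - <<'E'
from station import *
import cv2
o=get_obs();print(o)
for n in ("scene","side","wrist"):
    p,d=read_camera(n); cv2.imwrite(f"pics/a_{n}.png",p)
    c=get_calibration(n);print(n,c)
E
```

```text
pics
{'t': 0.0, 'q': array([ 1.18787633,  0.47780002,  0.02232478,  1.55647892, -0.01148744,
        1.10929485, -0.08310318]), 'joint_vel': array([-0.00019884, -0.00088233, -0.00036426,  0.00131215, -0.00020188,
       -0.00099594, -0.00091264]), 'joint_torque': array([ 1.70180585e-03, -5.96439922e+01,  1.60854198e+00, -2.81195515e+01,
        1.23868123e-02,  9.42999817e-03, -2.50845233e-05]), 'eef_pos': array([ 0.1830025 , -0.64908952,  0.23031389]), 'tool_rot': array([-9.05323477e-04,  9.90571130e-01,  1.36996273e-01, -1.97173239e-04]), 'contact_force': array([-0.27879002, -0.01475707, -0.50785089]), 'torque': array([0.0511981 , 0.00366808, 0.02692102]), 'gripper_width': 0.9984017221973066}
scene {'mtx': array([[465.21147329,   0.        , 260.35112101],
       [  0.        , 465.21147329, 192.51396445],
       [  0.        ,   0.        ,   1.        ]]), 'D': array([-0.12896053,  0.        ,  0.        ,  0.        ,  0.        ]), 'camera_from_world': array([[-0.3222417 ,  0.94661258, -0.00921501,  0.18132584],
       [ 0.66266288,  0.21860779, -0.71630199, -0.28302959],
     
[... 536 characters left out ...]
2461 , -0.77482102,  1.65272936],
       [ 0.        ,  0.        ,  0.        ,  1.        ]])}
wrist {'mtx': array([[328.35307287,   0.        , 250.75556944],
       [  0.        , 328.35307287, 192.40069839],
       [  0.        ,   0.        ,   1.        ]]), 'D': array([-0.09572406,  0.        ,  0.        ,  0.        ,  0.        ]), 'T_tool_cam': array([[ 5.18939513e-04, -9.53036932e-01, -3.02853656e-01,
         7.63026010e-02],
       [ 9.99999800e-01,  3.85391143e-04,  5.00728368e-04,
        -5.63929977e-04],
       [-3.60495510e-04, -3.02853856e-01,  9.53036942e-01,
        -1.42462727e-01],
       [ 0.00000000e+00,  0.00000000e+00,  0.00000000e+00,
         1.00000000e+00]])}
```

View pics/a_scene.png

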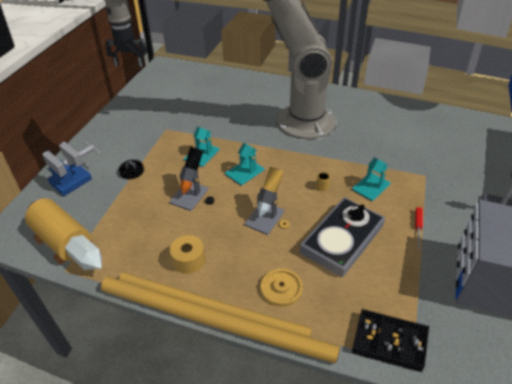

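View pics/a_side.png

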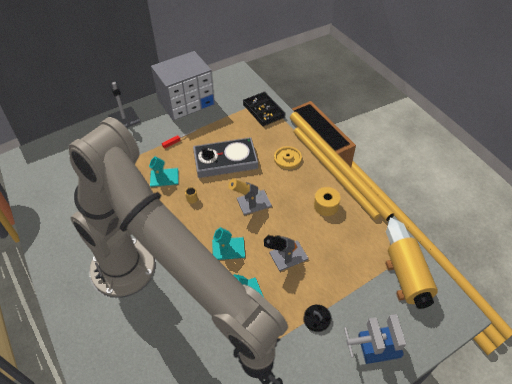

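View pics/a_wrist.png

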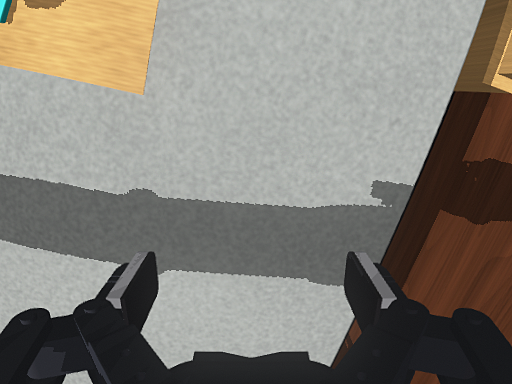

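```bash
cat > h.py <<'E'
from station import *
import numpy as np, cv2
from scipy.spatial.transform import Rotation as R
def Twc(cam):
    c=get_calibration(cam)
    if cam=="wrist":
        o=get_obs(); T=np.eye(4); w,x,y,z=o['tool_rot']; T[:3,:3]=R.from_quat([x,y,z,w]).as_matrix(); T[:3,3]=o['eef_pos']
        return T@c['T_tool_cam']
    return np.linalg.inv(c['camera_from_world'])
def cloud(cam,depth,T=None):
    c=get_calibration(cam); T=Twc(cam) if T is None else T
    v,u=np.mgrid[0:384,0:512]
    n=cv2.undistortPoints(np.stack([u,v],-1).reshape(-1,1,2).astype(float),c['mtx'],c['D']).reshape(384,512,2)
    P=np.dstack([n[...,0]*depth,n[...,1]*depth,depth])
    W=P@T[:3,:3].T+T[:3,3]; W[depth<=0]=np.nan
    return W
def proj(cam,pts,T=None):
    c=get_calibration(cam); T=np.linalg.inv(Twc(cam) if T is None else T)
    pts=np.atleast_2d(pts).astype(float)@T[:3,:3].T+T[:3,3]
    return cv2.projectPoints(pts,np.zeros(3),np.zeros(3),c['mtx'],c['D'])[0].reshape(-1,2)
def yawtool():
    w,x,y,z=get_obs()['tool_rot']; return R.from_quat([x,y,z,w]).as_matrix()
E
python3 - <<'E'
from h import *
for cam in ("scene","side"):
    p,d=read_camera(cam); W=cloud(cam,d)
    np.savez(f"a_{cam}.npz",p=p,d=d,W=W)
    im=p.copy()
    for th in ("pendant_sleeve","pendant_crystal","amber_sleeve","holder_clear_mouth","window","knob_grip","polariser"):
        for r in outline_of(cam,th)[:5]:
            m=r['pixels']; q=W[m]; q=q[~np.isnan(q[:,0])]
            print(cam,th,round(r['p'],2),np.round(r['extent']),m.sum(),np.round(np.median(q,0),3) if len(q) else None, np.round(np.percentile(q,[3,97],0),3).tolist() if len(q) else None)
E
```

```text
scene pendant_sleeve 0.55 [269. 192.  24.  52.] 460 [0.516 0.017 0.123] [[0.484, -0.007, 0.044], [0.575, 0.039, 0.159]]
scene pendant_crystal 0.94 [272. 194.  24.  48.] 457 [0.514 0.018 0.124] [[0.48, -0.003, 0.05], [0.575, 0.04, 0.159]]
scene amber_sleeve 0.82 [192. 168.  22.  48.] 429 [ 0.496 -0.254  0.126] [[0.462, -0.277, 0.051], [0.56, -0.236, 0.16]]
scene holder_clear_mouth 0.9 [263. 211.  40.  47.] 934 [0.553 0.017 0.012] [[0.504, -0.037, 0.003], [0.606, 0.051, 0.113]]
scene holder_clear_mouth 0.89 [246. 165.  44.  42.] 855 [ 0.364 -0.121  0.014] [[0.313, -0.174, 0.003], [0.421, -0.077, 0.111]]
scene holder_clear_mouth 0.86 [201. 146.  37.  46.] 569 [ 0.315 -0.292  0.029] [[0.259, -0.359, 0.003], [0.374, -0.266, 0.114]]
scene holder_clear_mouth 0.74 [132. 168.  23.  22.] 427 [ 0.489 -0.507  0.021] [[0.442, -0.553, 0.001], [0.525, -0.472, 0.042]]
scene holder_clear_mouth 0.72 [371. 178.  41.  46.] 967 [0.301 0.311 0.014] [[0.236, 0.26, 0.003], [0.357, 0.356, 0.112]]
scene window 0.9 [343. 236.  86.  73.] 3642 [0.583 0.262 0.046] [[0.453, 0.175, 0.016], [0.69, 0.351, 0.067]]
sce
[... 945 characters left out ...]
older_clear_mouth 0.78 [249. 285.  32.  20.] 225 [ 0.359 -0.308  0.014] [[0.306, -0.344, 0.004], [0.383, -0.28, 0.118]]
side holder_clear_mouth 0.62 [227. 246.  33.  32.] 826 [ 0.353 -0.136  0.014] [[0.312, -0.174, 0.003], [0.416, -0.086, 0.112]]
side holder_clear_mouth 0.6 [164. 174.  30.  31.] 580 [0.289 0.295 0.015] [[0.248, 0.262, 0.003], [0.348, 0.349, 0.111]]
side window 0.65 [226. 158.  66.  34.] 1976 [0.553 0.241 0.046] [[0.437, 0.163, 0.006], [0.674, 0.349, 0.065]]
side knob_grip 0.6 [206. 154.  10.  13.] 117 [0.489 0.277 0.065] [[0.471, 0.259, 0.052], [0.509, 0.296, 0.091]]
side polariser 0.55 [208. 155.  14.  16.] 142 [0.49  0.28  0.062] [[0.47, 0.259, 0.043], [0.52, 0.33, 0.091]]
```

```bash
python3 - <<'E'
from h import *
for cam in ("scene","side"):
    a=np.load(f"a_{cam}.npz"); p,W=a['p'],a['W']; x,y,z=W[...,0],W[...,1],W[...,2]
    reg=(x>.4)&(x<.75)&(y>.12)&(y<.4)
    top=reg&(z>.035)&(z<.053)
    r=cv2.minAreaRect(W[top][:,:2].astype(np.float32)); print(cam,'box',r)
    win=top&(p.min(2)>190); print(' win',win.sum(), cv2.minEnclosingCircle(W[win][:,:2].astype(np.float32)),W[win].mean(0))
    kb=reg&(z>.078)&(z<.1); q=W[kb]; print(' knob bar',len(q),cv2.minAreaRect(q[:,:2].astype(np.float32)),np.median(q,0))
    wh=kb&(p.min(2)>130); print(' white',W[wh].round(3).tolist()[:12])
    dk=reg&(z>.05)&(z<.062); print(' disc',cv2.minEnclosingCircle(W[dk][:,:2].astype(np.float32)))
    red=reg&(p[...,2]>150)&(p[...,1]<90); print(' red',W[red].mean(0),red.sum())
    s=(x>.4)&(x<.62)&(y>-.06)&(y<.1)&(z>.115)
    q=W[s]; c=q.mean(0); U,S,V=np.linalg.svd(q-c,full_matrices=False); print(' sleeve',len(q),c,V[0],S)
    b=(x>.4)&(x<.68)&(y>-.09)&(y<.1)&(z>.006)&(z<.03)
    print(' base',cv2.minAreaRect(W[b][:,:2].astype(np.float32)))
    c=cv2.resize(p[170:290,230:400] if cam=="scene" else p[120:230,180:300],None,fx=4.5,fy=4.5,interpolation=2); cv2.imwrite(f"pics/b_{cam}.png",c)
E
```

```text
scene box ((0.5601312518119812, 0.2633513808250427), (0.15157324075698853, 0.2555044889450073), 71.2579116821289)
 win 508 ((0.603412389755249, 0.24659420549869537), 0.04440532624721527) [0.60499429 0.24577693 0.04827303]
 knob bar 72 ((0.4956475794315338, 0.2844408452510834), (0.01689838245511055, 0.04901568219065666), 43.820011138916016) [0.49678629 0.28483089 0.08658349]
 white [[0.5, 0.279, 0.092], [0.504, 0.265, 0.087], [0.501, 0.271, 0.086], [0.503, 0.274, 0.089]]
 disc ((0.5665815472602844, 0.2650156617164612), 0.1269470900297165)
 red [nan nan nan] 0
 sleeve 312 [0.50349285 0.02076855 0.13712249] [ 0.77413484 -0.20426592 -0.59915832] [0.35765487 0.21494973 0.11749039]
 base ((0.5406355857849121, 0.004468567669391632), (0.27670323848724365, 0.18831850588321686), 0.12932895123958588)
side box ((0.5594413876533508, 0.26124799251556396), (0.15986068546772003, 0.25154972076416016), 70.64057922363281)
 win 298 ((0.5555564761161804, 0.2604343295097351), 0.10299559682607651) [0.59513289 0.24742306 0.04841976]
 knob bar 38 ((0.4930450916290283, 0.28451356291770935), (0.02065281569957733, 0.04822163283824921), 38.09653091430664) [0.49123183 0.28110475 0.08437942]
 white [[0.496, 0.276, 0.093], [0.505, 0.277, 0.088], [0.505, 0.266, 0.096], [0.501, 0.268, 0.091]]
 disc ((0.559280514717102, 0.24671156704425812), 0.13197371363639832)
 red [0.53564819 0.27277078 0.04794785] 2
 sleeve 208 [0.4903569  0.01182267 0.14000551] [ 0.84943373 -0.25121902 -0.46405964] [0.33181457 0.16623223 0.1254881 ]
 base ((0.5402141213417053, 0.0038553401827812195), (0.18704165518283844, 0.2788434624671936), 89.80936431884766)<stdin>:11: RuntimeWarning: Mean of empty slice.
  ret = um.true_divide(
```

View pics/b_scene.png

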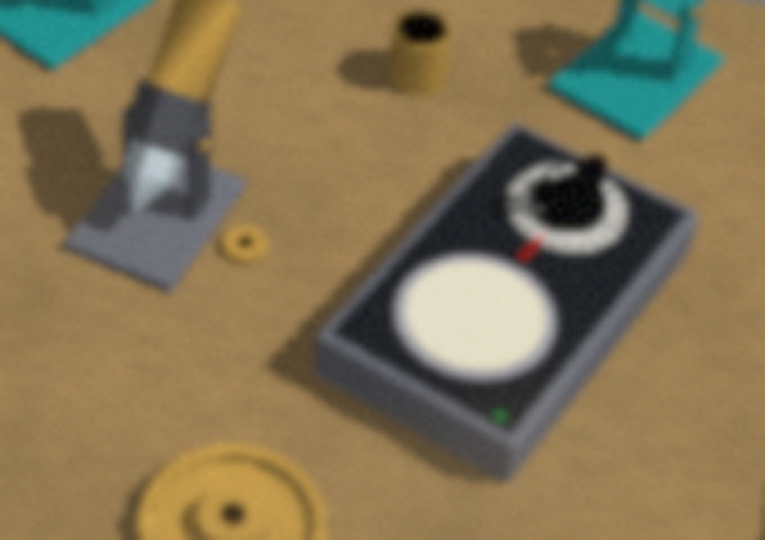

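View pics/b_side.png

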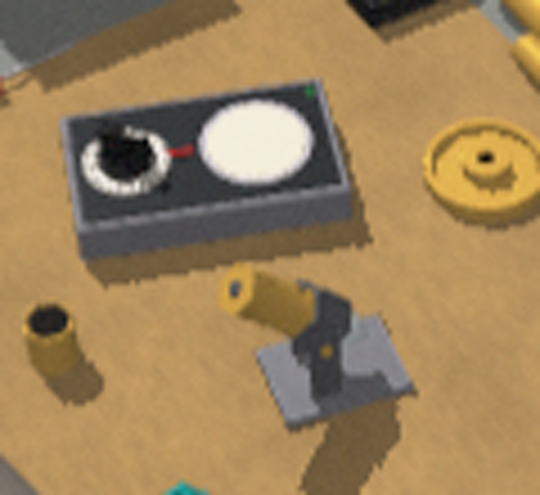

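Request:
apply_moves(increments=[85,46,-33,-8,0,85,46,-33,-8,0,85,46,-33,-8,0,85,46,-33,-8,0,85,46,-33,-8,0,85,46,-33,-8,0,85,46,-33,-8,0,85,46,-33,-8,0,85,46,-33,-8,0,85,16,-57,0,0,85,16,-57,0,0,85,16,-57,0,0])

```text
t: 2.45
eef_pos: [0.5124, -0.0622, 0.3055]
tool_rot: [0.003, 0.991, 0.132, 0.002]
contact_force: [0.4, 0.8, 0.7]
gripper_width: 0.994
```

Request:
apply_moves(increments=[60,12,-57,0,0,60,12,-57,0,0,60,12,-57,0,0,60,12,-57,0,0,60,12,-57,5,0,60,12,-57,5,0,60,0,0,5,10,60,0,0,0,10,60,0,0,0,10,60,0,0,0,10,60,0,0,0,10,60,0,0,0,10])

```text
t: 3.95
eef_pos: [0.4893, 0.3026, 0.284]
tool_rot: [0.005, 0.941, -0.339, 0.001]
contact_force: [-0.3, 0.4, -0.8]
gripper_width: 0.703
```

```bash
cat > k.py <<'E'
from h import *
import sys
tag=sys.argv[1]
o=get_obs(); T=Twc("wrist"); p,d=read_camera("wrist"); W=cloud("wrist",d,T)
np.savez(f"{tag}.npz",p=p,d=d,W=W,T=T); cv2.imwrite(f"pics/{tag}.png",cv2.resize(p,None,fx=1.5,fy=1.5))
print(o['t'],o['eef_pos'],o['gripper_width']); M=yawtool(); print('tool x',M[:,0].round(3),'z',M[:,2].round(3),'yaw',np.degrees(np.arctan2(M[1,0],M[0,0])))
E
python3 k.py c_w
```

```text
3.95 [0.48927275 0.30260327 0.28398314] 0.7028555285581453
tool x [ 0.767 -0.642  0.009] z [-0.    -0.014 -1.   ] yaw -39.94136372681807
```

View pics/c_w.png

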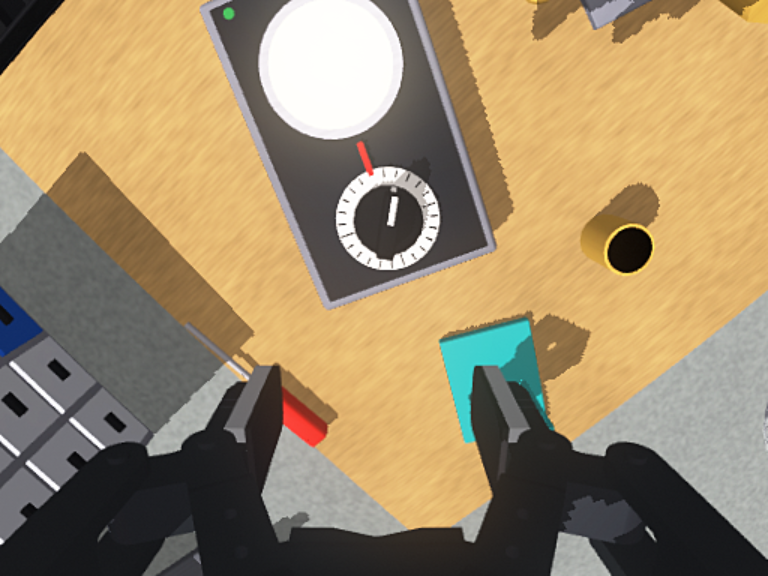

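```bash
cat > lamp.py <<'E'
from h import *
import sys
a=np.load(sys.argv[1]+".npz"); p,W,T=a['p'].astype(int),a['W'],a['T']; x,y,z=W[...,0],W[...,1],W[...,2]
cx,cy=.49,.286
near=np.hypot(x-cx,y-cy)
bar=(near<.035)&(z>.076)&(z<.1)
q=W[bar]; r=cv2.minAreaRect(q[:,:2].astype(np.float32)); print('bar',len(q),r,'z',np.median(q[:,2]))
V=np.linalg.svd(q[:,:2]-q[:,:2].mean(0))[2] if len(q)<3000 else None; 
if V is not None: print('pca ang',np.degrees(np.arctan2(V[0,1],V[0,0])))
wh=bar&(p.min(2)>170); print('white pts',W[wh].mean(0),wh.sum()); q=W[wh][:,:2]
V=np.linalg.svd(q-q.mean(0))[2]; print('white pca ang',np.degrees(np.arctan2(V[0,1],V[0,0])))
red=(p[...,2]>150)&(p[...,1]<90)&(z>.035)&(z<.07)&(near<.12); q=W[red][:,:2]; print('red',q.mean(0),red.sum()); V=np.linalg.svd(q-q.mean(0))[2]; print('red ang',np.degrees(np.arctan2(V[0,1],V[0,0])))
disc=(near<.06)&(z>.05)&(z<.065)&(p.min(2)<80); print('disc',cv2.minEnclosingCircle(W[disc][:,:2].astype(np.float32)))
ring=(near<.06)&(z>.04)&(z<.065)&(p.min(2)>150); print('ring',cv2.minEnclosingCircle(W[ring][:,:2].astype(np.float32)))
win=(p.min(2)>235)&(near<.19)&(near>.07)&(z>.03)&(z<.07); print('win',cv2.minEnclosingCircle(W[win][:,:2].astype(np.float32)),W[win].mean(0))
E
python3 lamp.py c_w
```

```text
bar 560 ((0.49284324049949646, 0.2849687337875366), (0.013033123686909676, 0.04646814614534378), 41.444732666015625) z 0.08669982631426365
pca ang 131.5983633467625
white pts [0.50022858 0.27640365 0.08742761] 85
white pca ang 127.90186765800784
red [0.53754796 0.26903945] 78
red ang 157.9847884413127
disc ((0.5029655694961548, 0.2757696509361267), 0.043864645063877106)
ring ((0.4808798134326935, 0.28906819224357605), 0.05265733227133751)
win ((0.6061644554138184, 0.24516789615154266), 0.052062273025512695) [0.60527134 0.24556648 0.04794884]
```

Request:
apply_moves(increments=[45,14,11,0,8.6,45,0,0,45,0,45,0,0,45,0,45,0,0,40,0,45,0,0,20,0,45,0,0,0,0])

```text
t: 4.75
eef_pos: [0.4899, 0.2926, 0.1277]
tool_rot: [0.008, 0.926, -0.377, 0.002]
contact_force: [-0.3, 0.4, 0.5]
gripper_width: 0.526
```

```bash
python3 k.py d_w; python3 lamp.py d_w
```

```text
4.75 [0.48991786 0.29260478 0.12769685] 0.5255403536760855
tool x [ 0.715 -0.699  0.009] z [-0.002 -0.015 -1.   ] yaw -44.33208315441121
bar 1625 ((0.4928118586540222, 0.28470852971076965), (0.013016429729759693, 0.04601779207587242), 41.48908615112305) z 0.08674042704530013
pca ang 131.61228044494612
white pts [0.4973396  0.27921777 0.08765564] 101
white pca ang 126.58686692143411
red [0.53930705 0.26849291] 265
red ang 160.99398614830628
disc ((0.5021906495094299, 0.2773818373680115), 0.045988842844963074)
ring ((0.49175727367401123, 0.2846240699291229), 0.040858421474695206)
win ((0.0, 0.0), 0.0) [nan nan nan]lamp.py:15: RuntimeWarning: Mean of empty slice.
  win=(p.min(2)>235)&(near<.19)&(near>.07)&(z>.03)&(z<.07); print('win',cv2.minEnclosingCircle(W[win][:,:2].astype(np.float32)),W[win].mean(0))
  ret = um.true_divide(
```

View pics/d_w.png

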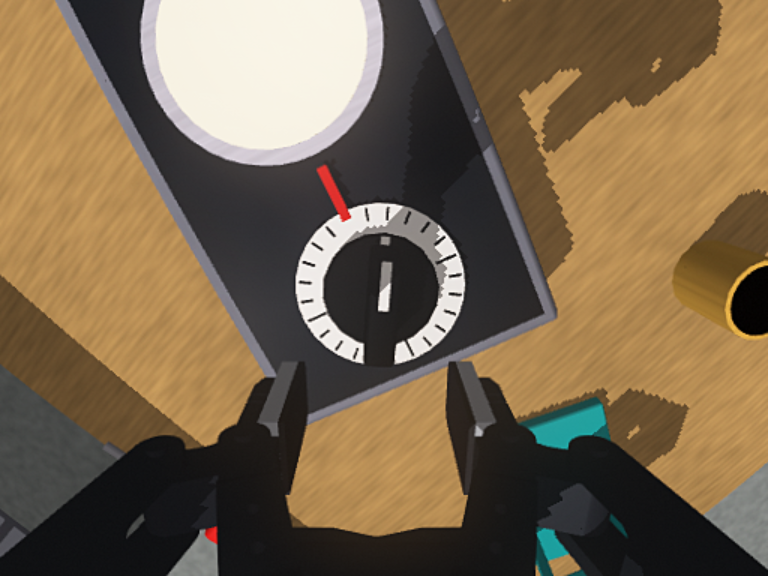

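Request:
apply_moves(increments=[45,7.6,3.6,0,4.2,45,0,0,30,0,45,0,0,25,0,45,0,0,0,0,45,0,0,0,0])

```text
t: 5.42
eef_pos: [0.4982, 0.2884, 0.0804]
tool_rot: [0.001, 0.912, -0.411, 0.004]
contact_force: [0.6, 0.5, -0.5]
gripper_width: 0.523
```

```bash
python3 k.py e_w; python3 lamp.py e_w 2>&1 | head -2
```

```text
5.425 [0.49819489 0.28844427 0.08042856] 0.5233008968974926
tool x [ 0.662 -0.749  0.008] z [ 0.007 -0.005 -1.   ] yaw -48.54280125555756
lamp.py:15: RuntimeWarning: Mean of empty slice.
  win=(p.min(2)>235)&(near<.19)&(near>.07)&(z>.03)&(z<.07); print('win',cv2.minEnclosingCircle(W[win][:,:2].astype(np.float32)),W[win].mean(0))
```

Request:
apply_moves(increments=[45,-1,6.4,4,0,45,0,0,0,0])

```text
t: 5.72
eef_pos: [0.493, 0.2852, 0.0779]
tool_rot: [-0.0, 0.912, -0.411, 0.004]
contact_force: [-0.2, -0.2, 0.6]
gripper_width: 0.526
```

Aligned. Down 14 mm, then close.

Request:
apply_moves(increments=[45,0,0,10,0,45,0,0,5,0,45,0,0,0,0])

```text
t: 6.1
eef_pos: [0.4932, 0.2853, 0.062]
tool_rot: [-0.001, 0.912, -0.411, 0.005]
contact_force: [-0.6, 0.2, 0.6]
gripper_width: 0.525
```

Request:
apply_moves(increments=[0,0,0,0,0,0,0,0,0,0,0,0,0,0,0,0,0,0,0,0], squeeze=30)

```text
t: 6.6
eef_pos: [0.4933, 0.2855, 0.062]
tool_rot: [-0.001, 0.912, -0.411, 0.005]
contact_force: [-0.1, -0.2, -0.3]
gripper_width: 0.143
```

Request:
apply_moves(increments=[0,0,0,0,-8,0,0,0,0,-8,0,0,0,0,-8,0,0,0,0,-3,0,0,0,0,0])

```text
t: 7.22
eef_pos: [0.4931, 0.2851, 0.062]
tool_rot: [0.001, 0.984, -0.18, 0.004]
contact_force: [-0.4, -0.2, -1.5]
gripper_width: 0.144
```

```bash
python3 k.py f_w
```

```text
7.225 [0.4930601  0.28510983 0.06195834] 0.14359586945120173
tool x [ 0.935 -0.354  0.009] z [ 0.008 -0.003 -1.   ] yaw -20.754429112024308
```

View pics/f_w.png

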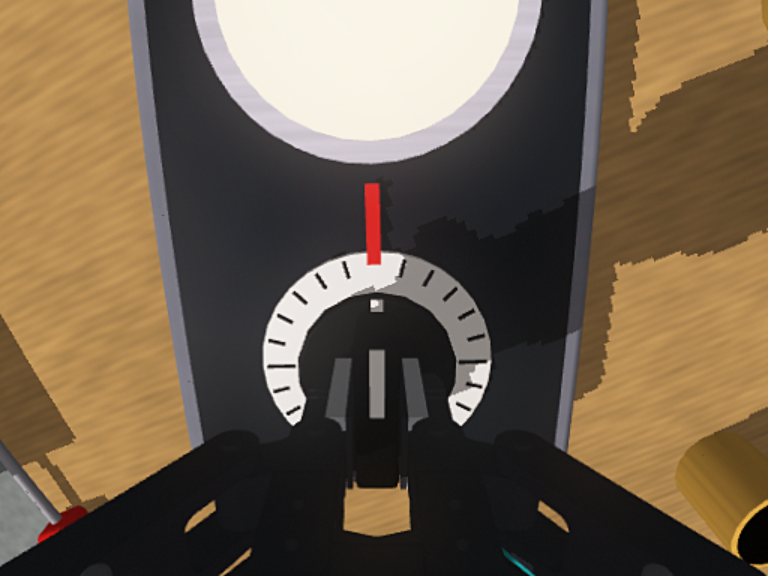

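Request:
apply_moves(increments=[0,0,0,0,-1.5,0,0,0,0,0,45,0,0,0,0,45,0,0,0,0,45,0,0,0,0,45,0,0,-40,0,60,0,0,-50,0,60,0,0,-50,0,60,0,0,-40,0,60,0,0,0,0])

```text
t: 8.52
eef_pos: [0.4915, 0.2856, 0.2476]
tool_rot: [0.001, 0.986, -0.167, 0.004]
contact_force: [-0.1, 0.2, 0.8]
gripper_width: 0.702
```

```bash
python3 k.py g_w; python3 lamp.py g_w
```

```text
8.525 [0.49145867 0.28564218 0.24759685] 0.7023926575008205
tool x [ 0.944 -0.33   0.007] z [ 0.006 -0.006 -1.   ] yaw -19.27042083946809
bar 665 ((0.49324432015419006, 0.28482040762901306), (0.012696093879640102, 0.045175906270742416), 70.97179412841797) z 0.08674118319310226
pca ang 160.92987988343444
white pts [0.5042079  0.28080038 0.08764309] 82
white pca ang 163.94939425608854
red [0.53973412 0.2684343 ] 101
red ang 161.32271278148218
disc ((0.5029687285423279, 0.2808496356010437), 0.04614293575286865)
ring ((0.4832969009876251, 0.29115310311317444), 0.05117921903729439)
win ((0.60602867603302, 0.24528247117996216), 0.0516546256840229) [0.60597764 0.24530035 0.04808415]
```

View pics/g_w.png

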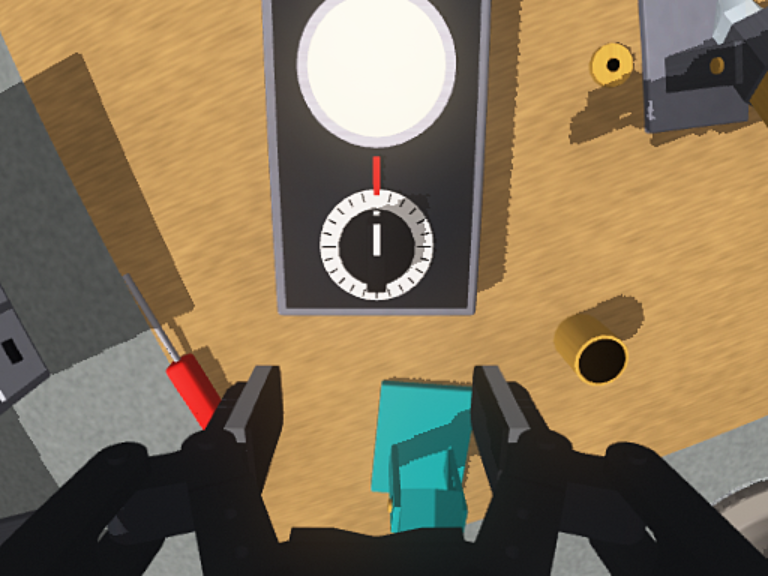

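Request:
apply_moves(increments=[85,10,45,-20,0,85,10,45,-20,0,85,10,45,-15,0,85,10,45,-15,0,85,10,45,0,0,85,10,45,0,0,85,0,0,0,0])

```text
t: 9.45
eef_pos: [0.4521, 0.0014, 0.3102]
tool_rot: [0.007, 0.986, -0.167, -0.003]
contact_force: [0.4, 0.6, -0.9]
gripper_width: 0.997
```

```bash
python3 k.py h_w
```

```text
9.45 [0.45214567 0.001425   0.31017218] 0.9974422203502763
tool x [ 0.945 -0.326 -0.005] z [-0.009 -0.012 -1.   ] yaw -19.03515425373417
```

View pics/h_w.png

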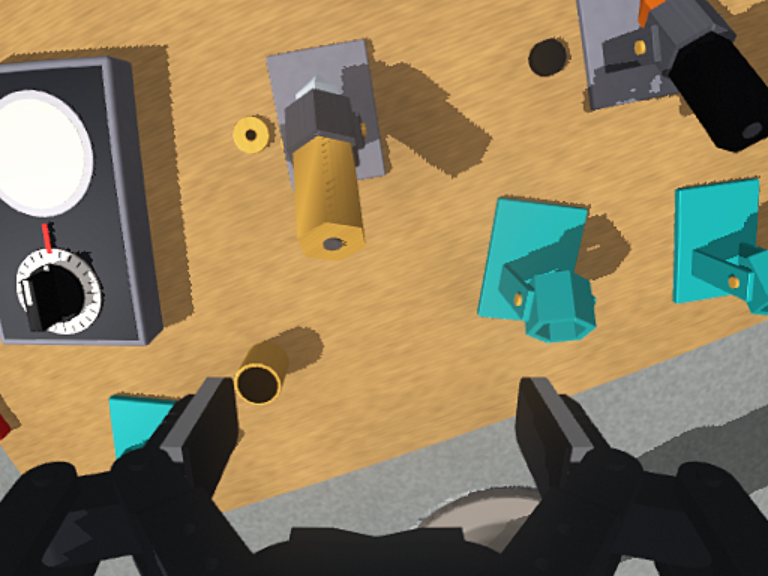

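```bash
cat > fit.py <<'E'
from h import *
from scipy.optimize import least_squares
def frame(yaw,pitch):
    # pitch: angle of crystal below horizontal; yaw: heading of crystal point (level dir)
    d=np.array([np.cos(yaw)*np.cos(pitch),np.sin(yaw)*np.cos(pitch),-np.sin(pitch)]) # towards point
    y=np.array([-np.sin(yaw),np.cos(yaw),0]); z=-d; x=np.cross(y,z)
    return np.stack([x,y,z],1)
N=np.array([[np.cos(t),np.sin(t)] for t in np.radians(np.arange(30,390,60))])
def res(P,c,yaw,pitch):
    L=(P-c)@frame(yaw,pitch)
    s=(L[:,:2]@N.T).max(1)-.020; e=np.abs(L[:,2])-.035
    out=np.where((s>0)&(e>0),np.hypot(s,e),np.maximum(s,e)); return out
def fit(P,c0,yaw0,pitch0,fixp=True):
    def f(v): return res(P,v[:3],v[3],pitch0 if fixp else v[4])
    v0=list(c0)+[yaw0]+([] if fixp else [pitch0])
    r=least_squares(f,v0,loss='soft_l1',f_scale=.0015,x_scale=[.01,.01,.01,.1]+([] if fixp else [.1])); return r.x,np.median(np.abs(f(r.x)))
E
python3 - <<'E'
from fit import *
for f in ("h_w","a_scene","a_side"):
    a=np.load(f+".npz"); p,W=a['p'].astype(int),a['W']; x,y,z=W[...,0],W[...,1],W[...,2]
    m=(x>.42)&(x<.6)&(y>-.06)&(y<.09)&(z>.07)
    brass=m&(p[...,2]-p[...,0]>45); P=W[brass]
    for fp in (True,False):
        v,e=fit(P,[.497,.012,.128],np.radians(-18),np.pi/4,fp); print(f,len(P),v[:3].round(4),np.degrees(v[3:]).round(1),e)
    b=(x>.45)&(x<.65)&(y>-.07)&(y<.09)&(z>.003)&(z<.02)&(abs(p[...,2]-p[...,0])<45)
    mm=b.astype(np.uint8); n,l,st,_=cv2.connectedComponentsWithStats(mm); k=1+np.argmax(st[1:,4]); print('base',cv2.minAreaRect(W[l==k][:,:2].astype(np.float32)))
E
```

```text
h_w 3291 [0.4938 0.0178 0.1234] [-10.5] 0.0003214950398091436
h_w 3291 [0.4938 0.0178 0.1234] [-10.5  45.1] 0.000318069741622011
base ((0.5492284893989563, 0.008202951401472092), (0.08512859791517258, 0.11448553204536438), 80.16433715820312)
a_scene 349 [0.4948 0.0181 0.1231] [-11.1] 0.001451147786181696
a_scene 349 [0.4951 0.018  0.1229] [-10.8  45.6] 0.0015127469005962388
base ((0.5463880896568298, 0.0022370144724845886), (0.10124586522579193, 0.12334685772657394), 81.18871307373047)
a_side 237 [0.4959 0.0194 0.124 ] [-8.3] 0.001701493547865248
a_side 237 [0.4959 0.0194 0.1241] [-8.3 44.9] 0.001706410892655115
base ((0.5495424270629883, 0.005299612879753113), (0.09203582257032394, 0.11544787883758545), 79.87529754638672)
```

```bash
python3 - <<'E'
from fit import *
a=np.load("h_w.npz"); W=a['W'].reshape(-1,3); W=W[~np.isnan(W[:,0])]
g=np.array([.4994,.0168,0]); yaw=np.radians(-10.3)
u=np.array([np.cos(yaw),np.sin(yaw)]); v=np.array([-np.sin(yaw),np.cos(yaw)])
L=np.c_[(W[:,:2]-g[:2])@u,(W[:,:2]-g[:2])@v,W[:,2]]
m=(abs(L[:,0])<25)&(abs(L[:,1])<.065)
for lo in np.arange(-.065,.065,.01):
    k=(abs(L[:,1]-lo-.005)<.005)
    print(round(lo,3),[ (round(L[k&(abs(L[:,0]-c)<.006)][:,2].max(),3) if (k&(abs(L[:,0]-c)<.006)).any() else None) for c in np.arange(-.03,.06,.01)])
E
```

```text
-0.065 [np.float64(0.401), np.float64(0.003), np.float64(0.003), np.float64(0.003), np.float64(0.003), np.float64(0.004), np.float64(0.004), np.float64(0.003), np.float64(0.003)]
-0.055 [np.float64(0.401), np.float64(0.003), np.float64(0.003), np.float64(0.003), np.float64(0.003), np.float64(0.004), np.float64(0.003), np.float64(0.004), np.float64(0.004)]
-0.045 [np.float64(0.402), np.float64(0.003), np.float64(0.01), np.float64(0.011), np.float64(0.012), np.float64(0.012), np.float64(0.012), np.float64(0.012), np.float64(0.012)]
-0.035 [np.float64(0.395), np.float64(0.003), np.float64(0.011), np.float64(0.012), np.float64(0.012), np.float64(0.092), np.float64(0.092), np.float64(0.091), np.float64(0.091)]
-0.025 [np.float64(0.395), np.float64(0.158), np.float64(0.155), np.float64(0.143), np.float64(0.134), np.float64(0.123), np.float64(0.114), np.float64(0.111), np.float64(0.103)]
-0.015 [np.float64(0.4), np.float64(0.402), np.float64(0.162), np.float64(0.152), np.float64(0.143), np.float64(0.133), np.float64(0.123), np.float64(0.117), np.float64(0.111)]
-0.005 [np.float64(0.4), np.f
[... 471 characters left out ...]
4(0.112), np.float64(0.102)]
0.025 [np.float64(0.397), np.float64(0.399), None, None, None, np.float64(0.091), np.float64(0.091), np.float64(0.091), np.float64(0.091)]
0.035 [np.float64(0.397), np.float64(0.398), np.float64(0.011), np.float64(0.011), np.float64(0.012), np.float64(0.011), np.float64(0.009), np.float64(0.001), np.float64(0.012)]
0.045 [np.float64(0.003), np.float64(0.385), np.float64(0.003), np.float64(0.003), np.float64(0.003), np.float64(0.003), np.float64(0.003), np.float64(0.008), np.float64(0.009)]
0.055 [np.float64(0.003), np.float64(0.003), np.float64(0.003), np.float64(0.003), np.float64(0.003), np.float64(0.003), np.float64(0.009), np.float64(0.009), np.float64(0.01)]
```

Request:
apply_moves(increments=[85,40,-30,0,0,85,0,0,0,-8.7,85,0,0,40,0,85,0,0,40,0,85,0,0,0,0])

```text
t: 10.12
eef_pos: [0.499, 0.0258, 0.2226]
tool_rot: [0.007, 0.997, -0.083, -0.008]
contact_force: [-0.2, 0.3, 1.0]
gripper_width: 0.997
```

Request:
apply_moves(increments=[85,2,8.8,0,0.8,85,0,0,25,0,85,0,0,10,0,85,0,0,0,0])

```text
t: 10.62
eef_pos: [0.5026, 0.0168, 0.1917]
tool_rot: [0.006, 0.996, -0.09, -0.004]
contact_force: [-0.1, -0.2, 1.2]
gripper_width: 0.996
```

```bash
python3 k.py i_w;python3 - <<'E'
from fit import *
a=np.load("i_w.npz"); p,W=a['p'].astype(int),a['W']; x,y,z=W[...,0],W[...,1],W[...,2]
m=(x>.42)&(x<.6)&(y>-.06)&(y<.09)&(z>.07)
P=W[m&(p[...,2]-p[...,0]>45)]
print(len(P),fit(P,[.494,.018,.123],np.radians(-10),np.pi/4))
E
```

```text
10.625 [0.50257374 0.01676771 0.19172615] 0.9963501675048367
tool x [ 0.984 -0.179 -0.007] z [-0.009 -0.01  -1.   ] yaw -10.308586410833128
6932 (array([ 0.49378347,  0.01779405,  0.12333303, -0.17747127]), np.float64(0.00032974022535704577))
```

View pics/i_w.png

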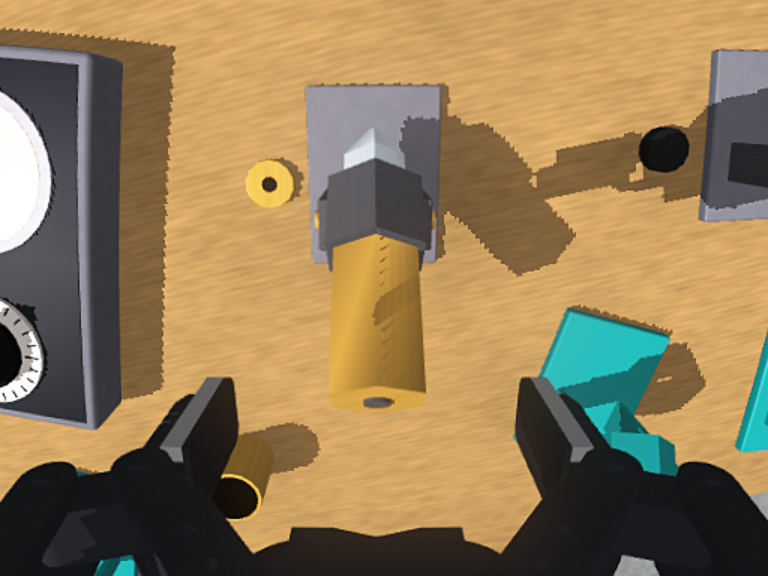

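Request:
apply_moves(increments=[85,-2,0,20,0,85,0,0,25,0,85,0,0,20,0,85,0,0,0,0,85,0,0,0,0])

```text
t: 11.3
eef_pos: [0.5054, 0.0171, 0.1319]
tool_rot: [0.004, 0.996, -0.09, 0.001]
contact_force: [0.2, -0.2, 1.2]
gripper_width: 0.994
```

Request:
apply_moves(increments=[85,-6,0,12,0,85,0,0,12,0,85,-1,0,6,0,85,0,0,0,0,85,0,0,0,0])

```text
t: 11.92
eef_pos: [0.4991, 0.0185, 0.1014]
tool_rot: [0.003, 0.996, -0.09, 0.002]
contact_force: [-0.5, -1.2, -0.3]
gripper_width: 0.993
```

Request:
apply_moves(increments=[85,0,1.5,3,0,85,0,0,0,0,0,0,0,0,0,0,0,0,0,0,0,0,0,0,0,0,0,0,0,0], squeeze=60)

```text
t: 12.68
eef_pos: [0.4993, 0.0168, 0.0989]
tool_rot: [0.003, 0.996, -0.09, 0.003]
contact_force: [0.2, 0.6, -1.3]
gripper_width: 0.457
```

```bash
python3 k.py j_w; python3 -c "
from h import *
p,d=read_camera('scene');cv2.imwrite('pics/j_s.png',cv2.resize(p[120:280,200:400],None,fx=4,fy=3.6))"
```

```text
12.675 [0.4993406  0.01678723 0.09894213] 0.45692836937071235
tool x [ 0.984 -0.179  0.006] z [ 0.005 -0.007 -1.   ] yaw -10.331861156435698
```

View pics/j_w.png

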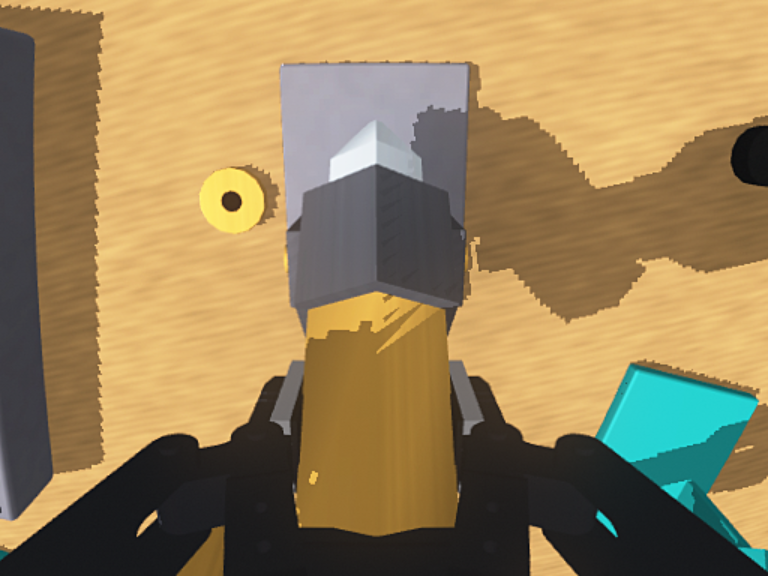

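View pics/j_s.png

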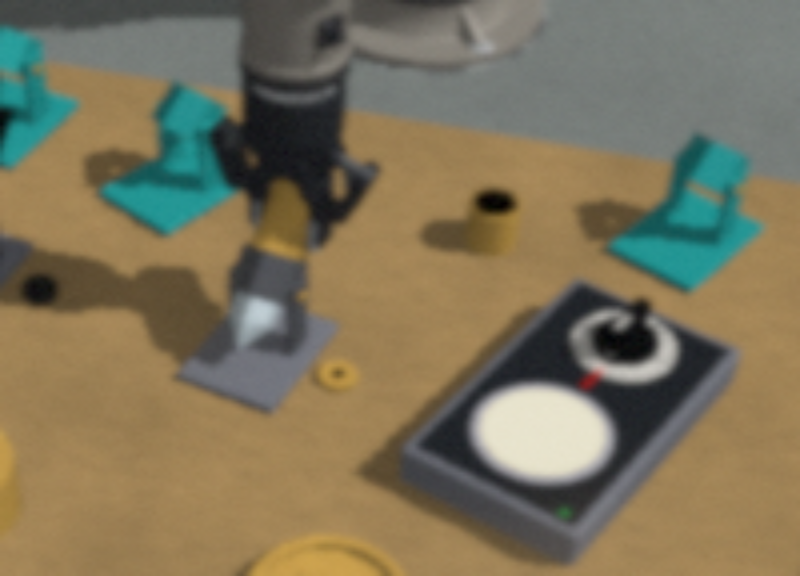

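Request:
apply_moves(increments=[0,-3,0,-3,0,0,-5,0,-5,0,0,-5,0,-5,0,0,0,0,0,0])

```text
t: 13.28
eef_pos: [0.4859, 0.0193, 0.1125]
tool_rot: [0.003, 0.996, -0.09, 0.003]
contact_force: [0.9, -0.2, -0.8]
gripper_width: 0.458
```

Request:
apply_moves(increments=[0,-7,0,-7,0,0,-7,0,-7,0,0,-7,0,-7,0,0,-7,0,-7,0,0,-7,0,-7,0,0,0,0,0,0])

```text
t: 14.02
eef_pos: [0.4472, 0.0263, 0.1495]
tool_rot: [0.003, 0.996, -0.09, 0.002]
contact_force: [0.1, 0.2, -3.7]
gripper_width: 0.46
```

```bash
python3 k.py l_w; python3 -c "
from h import *
p,d=read_camera('scene');cv2.imwrite('pics/l_s.png',cv2.resize(p[120:280,200:400],None,fx=4,fy=3.6))"
```

```text
14.025 [0.44716644 0.02629848 0.14953088] 0.4596444617054391
tool x [ 0.984 -0.179  0.005] z [ 0.004 -0.007 -1.   ] yaw -10.32962781106668
```

View pics/l_s.png

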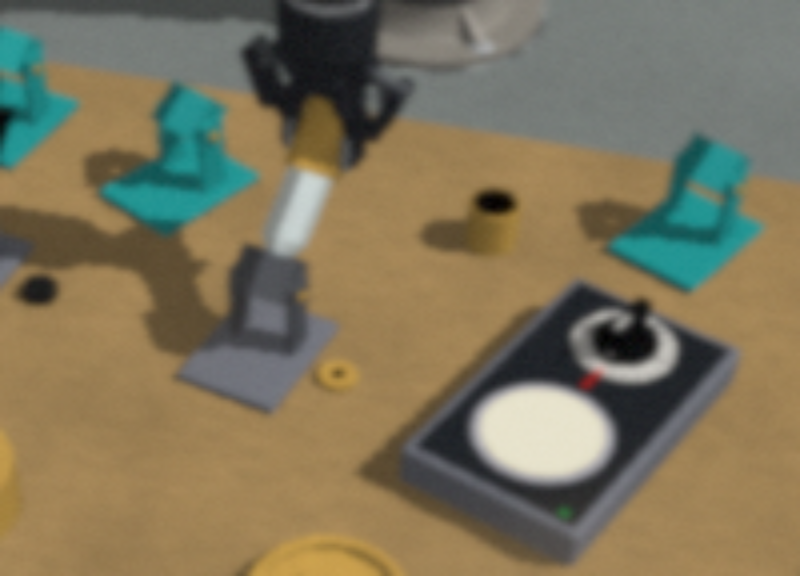

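View pics/l_w.png

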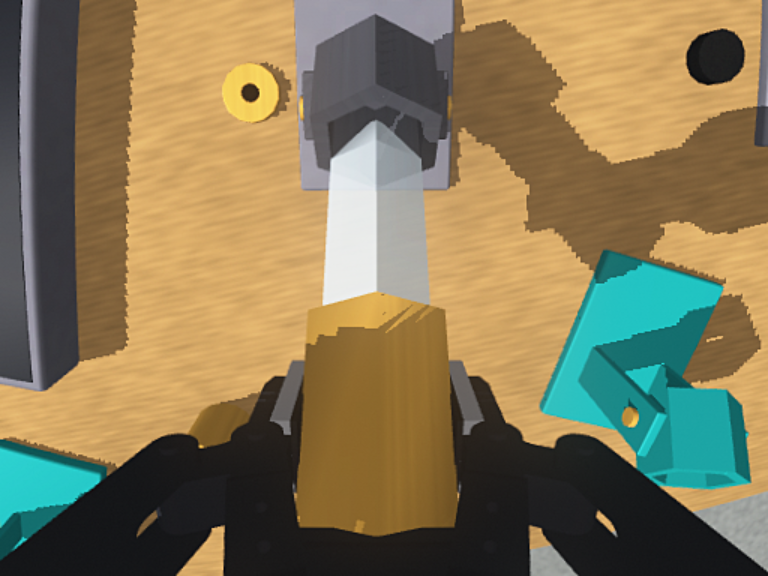

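Request:
apply_moves(increments=[0,-6,0,-7,0,0,-6,0,-8,0,0,0,0,-12,0,0,0,0,-12,0,0,0,0,-12,0,0,0,0,0,0])

```text
t: 14.88
eef_pos: [0.4353, 0.0287, 0.204]
tool_rot: [0.003, 0.996, -0.09, 0.003]
contact_force: [-0.2, 0.0, -3.2]
gripper_width: 0.463
```

```bash
cat > pend.py <<'E'
from fit import *
import sys
tag=sys.argv[1]
o=get_obs(); g=o['eef_pos']+np.array([0,0,.022]); print(o['t'],o['eef_pos'],o['gripper_width'],o['contact_force'])
pitch0=np.radians(float(sys.argv[2]))
for cam in ("wrist","side","scene"):
    T=Twc(cam); p,d=read_camera(cam); W=cloud(cam,d,T); cv2.imwrite(f"pics/{tag}_{cam}.png",cv2.resize(p,None,fx=1.5,fy=1.5))
    np.savez(f"{tag}_{cam}.npz",p=p,W=W,T=T)
    q=p.astype(int); r=np.linalg.norm(W-g,axis=2)
    P=W[(r<.075)&(q[...,2]-q[...,0]>35)&(W[...,2]>.09)]
    if len(P)<40: print(cam,'few',len(P)); continue
    c0=g-np.array([.008*np.cos(pitch0),0,-.008*np.sin(pitch0)])
    v,e=fit(P,c0,np.radians(-10),pitch0,False); print(cam,len(P),v[:3].round(4),np.degrees(v[3:]).round(1),e)
    # crystal
    d_=-frame(v[3],v[4])[:,2]; print('  crystal c',(v[:3]+.075*d_).round(4),'tip',(v[:3]+.119*d_).round(4))
E
python3 pend.py m 45
```

```text
14.875 [0.43534076 0.02873039 0.20399355] 0.4631147154709511 [-0.17950999  0.03042715 -3.18917672]
wrist 15460 [0.4372 0.0284 0.2207] [-10.1  45. ] 0.00035434213246886455
  crystal c [0.4894 0.0192 0.1676] tip [0.52   0.0137 0.1365]
side 132 [0.4316 0.0307 0.2302] [-11.6  47. ] 0.0015210641482168545
  crystal c [0.4818 0.0204 0.1754] tip [0.5112 0.0143 0.1433]
scene 242 [0.4282 0.0309 0.2295] [-9.5 46.4] 0.0014183279506154046
  crystal c [0.4792 0.0223 0.1752] tip [0.5091 0.0173 0.1433]
```

View pics/m_side.png

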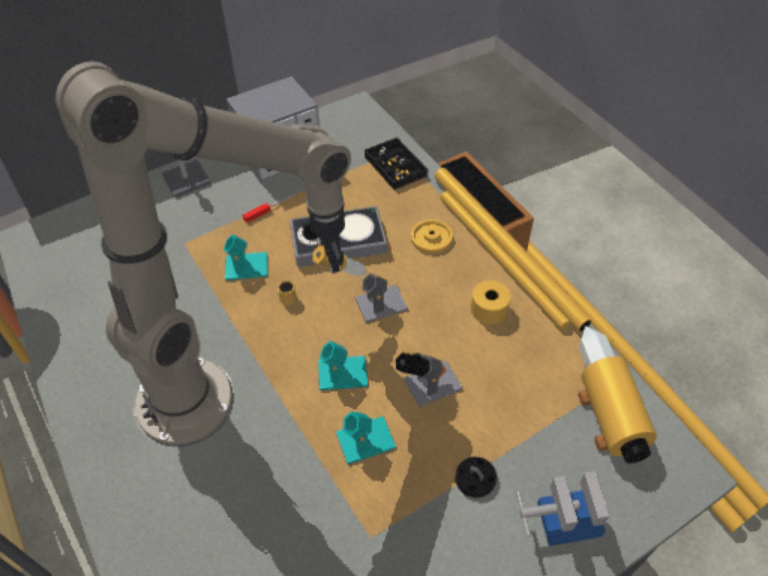

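View pics/m_scene.png

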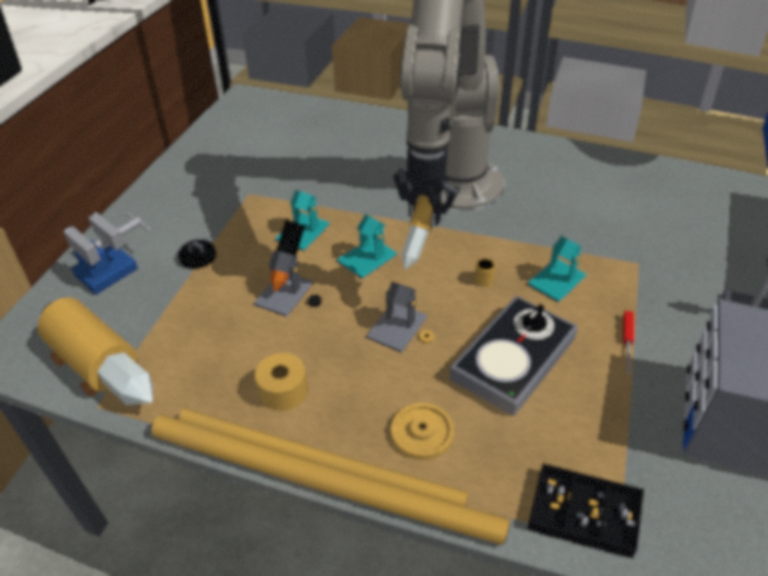

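Request:
apply_moves(increments=[0,15,0,0,0,0,20,0,0,0,0,20,0,0,0,0,5,0,0,0,0,0,0,0,0])

```text
t: 15.65
eef_pos: [0.4966, 0.0166, 0.2004]
tool_rot: [0.005, 0.996, -0.09, -0.0]
contact_force: [-0.6, 0.1, -4.4]
gripper_width: 0.46
```

Request:
apply_moves(increments=[0,0,0,10,0,0,0,0,10,0,0,0,0,0,0,0,0,0,0,0], squeeze=25)

```text
t: 16.15
eef_pos: [0.4946, 0.0167, 0.1782]
tool_rot: [0.005, 0.996, -0.09, -0.001]
contact_force: [0.3, -1.0, -4.2]
gripper_width: 0.461
```

```bash
python3 pend.py n 45
```

```text
16.15 [0.49455143 0.0167031  0.17818086] 0.4606411202391889 [ 0.25025642 -1.00803847 -4.21727147]
wrist 15472 [0.4911 0.0175 0.2005] [-10.1  45.5] 0.00035279874390063
  crystal c [0.5429 0.0083 0.147 ] tip [0.5732 0.0028 0.1157]
side 128 [0.4911 0.0195 0.2037] [-10.9  47.9] 0.001590771768710135
  crystal c [0.5405 0.0099 0.1481] tip [0.5695 0.0043 0.1154]
scene 264 [0.4894 0.0195 0.2043] [-14.3  46.7] 0.0017189048773486298
  crystal c [0.5392 0.0068 0.1497] tip [ 0.5684 -0.0006  0.1177]
```

View pics/n_wrist.png

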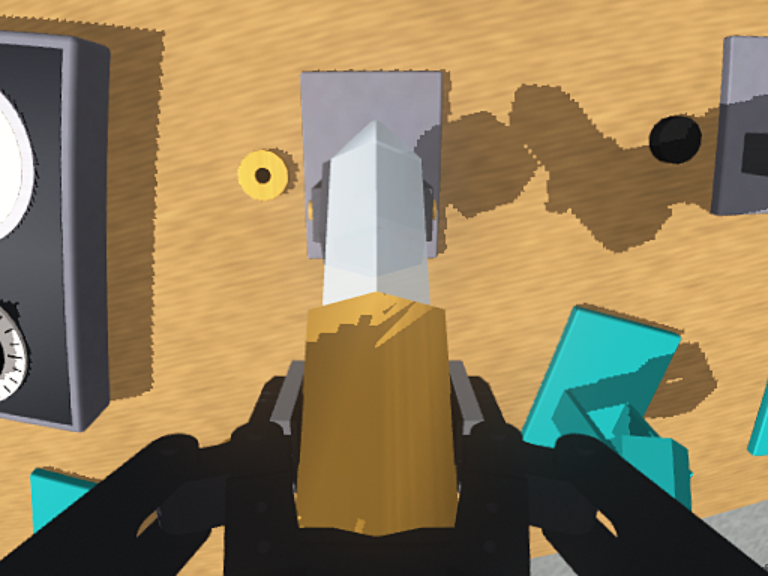

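Holding rigid at 45°, crystal poised over the collar. Descend gently.

Request:
apply_moves(increments=[0,0,0,4,0,0,0,0,4,0,0,0,0,4,0,0,0,0,4,0,0,0,0,0,0])

```text
t: 16.92
eef_pos: [0.4988, 0.015, 0.1639]
tool_rot: [0.005, 0.996, -0.091, 0.003]
contact_force: [1.0, -1.2, -4.1]
gripper_width: 0.46
```

```bash
python3 pend.py o 40
```

```text
16.925 [0.49875623 0.01496037 0.16390528] 0.4598744228478156 [ 0.98632394 -1.16555011 -4.11579757]
wrist 15493 [0.495  0.0158 0.1863] [-10.3  44.8] 0.00035343727770204697
  crystal c [0.5473 0.0063 0.1334] tip [0.578  0.0007 0.1024]
side 128 [0.4954 0.0168 0.1901] [-12.3  44.1] 0.0014195362085447846
  crystal c [0.548  0.0054 0.1379] tip [ 0.5789 -0.0013  0.1073]
scene 261 [0.4938 0.0185 0.1902] [-14.5  46.1] 0.0017024193943846397
  crystal c [0.5441 0.0055 0.1362] tip [ 0.5736 -0.0022  0.1045]
```

Request:
apply_moves(increments=[0,-1,1,4,0,0,-1,0,4,0,0,-1,0,4,0,0,0,0,0,0])

```text
t: 17.58
eef_pos: [0.5022, 0.0118, 0.1561]
tool_rot: [0.005, 0.996, -0.092, 0.011]
contact_force: [1.6, -1.8, -4.1]
gripper_width: 0.462
```

```bash
python3 pend.py p 38
```

```text
17.575 [0.50217727 0.01183795 0.15614932] 0.46235661940198036 [ 1.61565604 -1.79747395 -4.12860399]
wrist 15469 [0.4979 0.0127 0.1787] [-10.5  43.7] 0.00035021364250701487
  crystal c [0.5512 0.0028 0.127 ] tip [ 0.5825 -0.003   0.0966]
side 124 [0.4968 0.0134 0.1809] [-13.6  43.8] 0.00151069331478609
  crystal c [0.5494 0.0007 0.129 ] tip [ 0.5803 -0.0068  0.0985]
scene 257 [0.496  0.0154 0.1826] [-13.3  45. ] 0.0015381292958701956
  crystal c [0.5476 0.0032 0.1295] tip [ 0.5779 -0.004   0.0984]
```

View pics/p_wrist.png

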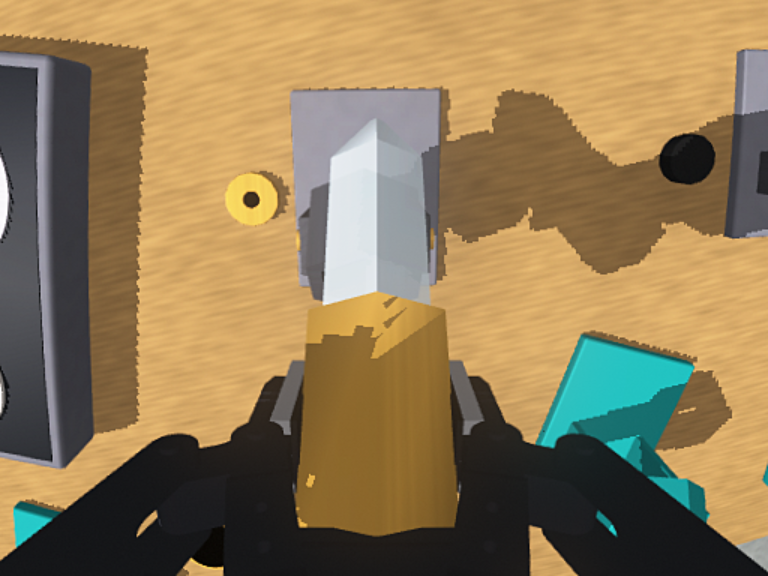

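Request:
apply_moves(increments=[0,-3,-3,-6,0,0,-6,-2,0,0,0,0,0,0,0])

```text
t: 18.1
eef_pos: [0.4951, 0.0172, 0.162]
tool_rot: [0.006, 0.996, -0.092, 0.012]
contact_force: [1.0, -2.3, 0.8]
gripper_width: 0.465
```

```bash
python3 k.py q_w
```

```text
18.1 [0.4950731  0.01719075 0.16200971] 0.46474366815599294
tool x [ 0.983 -0.184  0.024] z [ 0.022 -0.014 -1.   ] yaw -10.597538566353759
```

Request:
apply_moves(increments=[0,-1,0,8,0,0,-1,0,8,0,0,-1,0,8,0], squeeze=20)

```text
t: 18.52
eef_pos: [0.4949, 0.0153, 0.1403]
tool_rot: [0.006, 0.995, -0.094, 0.014]
contact_force: [-1.8, -5.6, 11.3]
gripper_width: 0.458
```

```bash
python3 pend.py r 30; python3 k.py r_w
```

```text
18.525 [0.49492243 0.0153126  0.14025229] 0.45798044238793545 [-1.83521202 -5.55182362 11.31904852]
wrist 15421 [0.4897 0.0163 0.1638] [-11.   29.1] 0.00036702916155675544
  crystal c [0.5541 0.0038 0.1274] tip [ 0.5918 -0.0036  0.106 ]
side 138 [0.4917 0.018  0.1646] [-11.9  29.1] 0.001181106106503793
  crystal c [0.5558 0.0045 0.1282] tip [ 0.5935 -0.0034  0.1068]
scene 244 [0.4899 0.0182 0.166 ] [-14.7  30.8] 0.0013934242654091416
  crystal c [0.5522 0.0019 0.1275] tip [ 0.5888 -0.0077  0.105 ]
18.675 [0.49543096 0.01499708 0.13959639] 0.45994733397528587
tool x [ 0.982 -0.187  0.031] z [ 0.028 -0.015 -0.999] yaw -10.758130465080097
```

View pics/r_wrist.png

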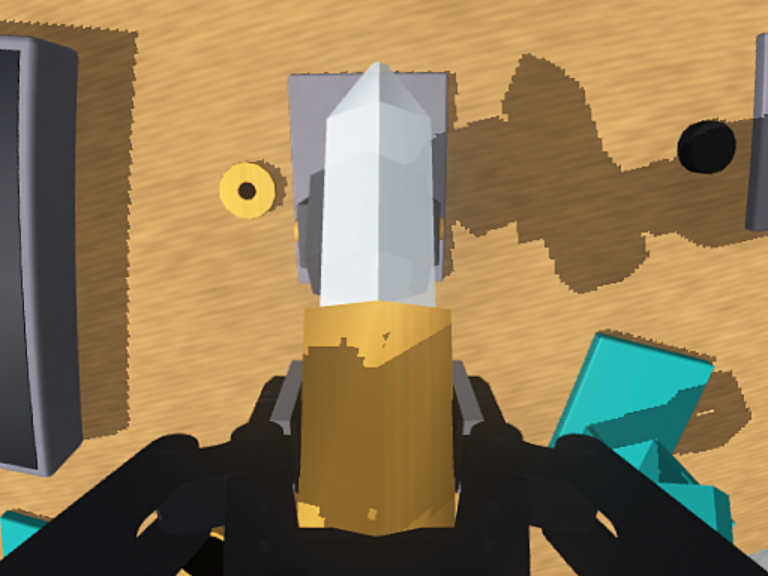

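Request:
apply_moves(increments=[0,-2,-2,8,0,0,-1,-1,8,0])

```text
t: 18.98
eef_pos: [0.4924, 0.0155, 0.1246]
tool_rot: [0.007, 0.995, -0.096, 0.014]
contact_force: [-6.0, -4.7, 16.6]
gripper_width: 0.465
```

```bash
python3 pend.py s 12
```

```text
18.975 [0.4924076  0.015458   0.12459708] 0.4650272216811871 [-6.04349731 -4.73459113 16.60362414]
wrist 14565 [0.4856 0.0169 0.1489] [-11.2  15. ] 0.00034617149283954277
  crystal c [0.5566 0.0027 0.1295] tip [ 0.5983 -0.0056  0.1181]
side 153 [0.4882 0.0177 0.1499] [-12.4  13.9] 0.0014966560439552794
  crystal c [0.5593 0.0021 0.1318] tip [ 0.601  -0.0071  0.1212]
scene 218 [0.4878 0.0208 0.1513] [-21.1  19.9] 0.001556788610267184
  crystal c [ 0.5536 -0.0046  0.1257] tip [ 0.5922 -0.0194  0.1107]
```

View pics/s_wrist.png

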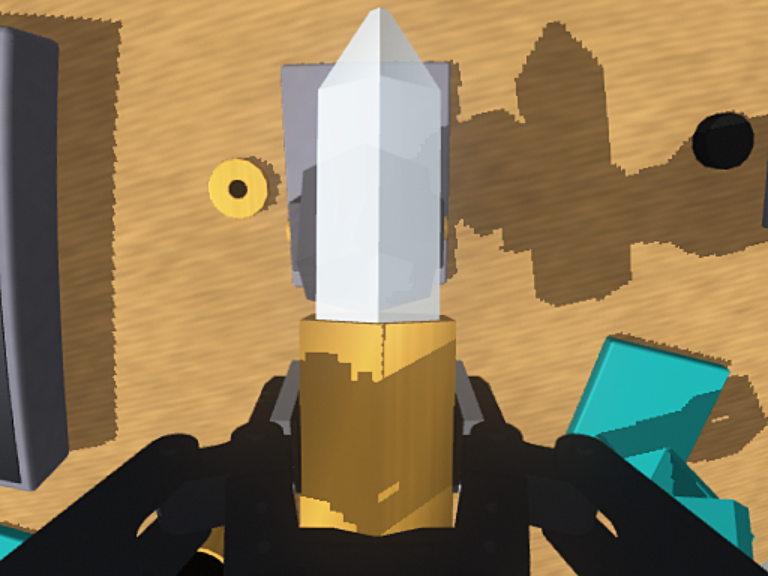

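Request:
apply_moves(increments=[0,-2,-1,8,0,0,-1,-1,6,0])

```text
t: 19.38
eef_pos: [0.4882, 0.0161, 0.1104]
tool_rot: [0.008, 0.995, -0.098, 0.012]
contact_force: [-4.9, -5.0, 11.6]
gripper_width: 0.458
```

```bash
python3 pend.py u 3
```

```text
19.375 [0.48819936 0.01606643 0.1103659 ] 0.4577779943995744 [-4.85661347 -4.97794268 11.61894888]
wrist 13135 [0.4807 0.0177 0.1344] [-11.4   0.1] 0.0002993323942070969
  crystal c [0.5542 0.0029 0.1343] tip [ 0.5974 -0.0058  0.1343]
side 138 [0.4837 0.0183 0.1362] [-12.6   1.4] 0.0015031353346626232
  crystal c [0.5569 0.0019 0.1343] tip [ 0.5998 -0.0077  0.1332]
scene 172 [0.4804 0.0205 0.1371] [-13.3   3.4] 0.001589145957127669
  crystal c [0.5533 0.0033 0.1326] tip [ 0.596  -0.0067  0.13  ]
```

Request:
apply_moves(increments=[0,0,0,0,0,0,0,0,0,0,0,0,0,0,0], squeeze=100)

```text
t: 19.9
eef_pos: [0.4879, 0.0161, 0.1107]
tool_rot: [0.007, 0.995, -0.098, 0.011]
contact_force: [1.1, -3.5, 3.5]
gripper_width: 0.454
```

Request:
apply_moves(increments=[0,0,0,-10,0,0,0,0,-20,0,0,0,0,-30,0,0,0,0,-30,0,0,0,0,0,0])

```text
t: 20.52
eef_pos: [0.4777, 0.0216, 0.1993]
tool_rot: [0.008, 0.995, -0.095, 0.002]
contact_force: [-0.1, 0.2, -4.5]
gripper_width: 0.455
```

```bash
python3 pend.py v 1;python3 k.py v_w
```

```text
20.525 [0.47765349 0.02158475 0.19927801] 0.4548778806542487 [-0.09559058  0.16398696 -4.45161917]
wrist 13056 [0.4707 0.0232 0.2233] [-11.    1.5] 0.00030310139488412893
  crystal c [0.5443 0.0088 0.2214] tip [5.875e-01 5.000e-04 2.203e-01]
side 148 [0.4721 0.0235 0.2243] [-12.3   0.8] 0.0015754412981774588
  crystal c [0.5453 0.0075 0.2233] tip [ 0.5883 -0.0019  0.2227]
scene 165 [0.4702 0.0236 0.2224] [-11.3   1.1] 0.0010436390512355634
  crystal c [0.5437 0.0089 0.221 ] tip [5.869e-01 3.000e-04 2.201e-01]
20.675 [0.47603382 0.02086019 0.19664495] 0.4541765585106354
tool x [ 0.982 -0.19   0.   ] z [-0.003 -0.018 -1.   ] yaw -10.964021984723106
```

View pics/v_wrist.png

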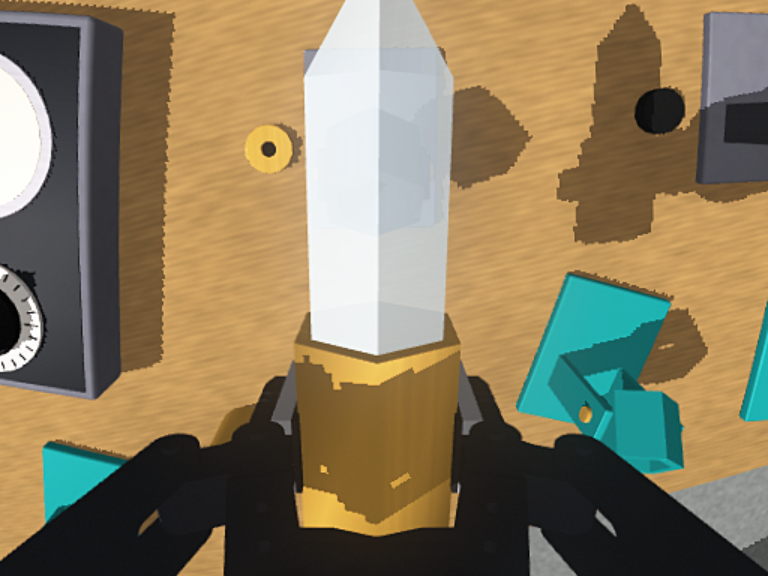

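View pics/v_scene.png

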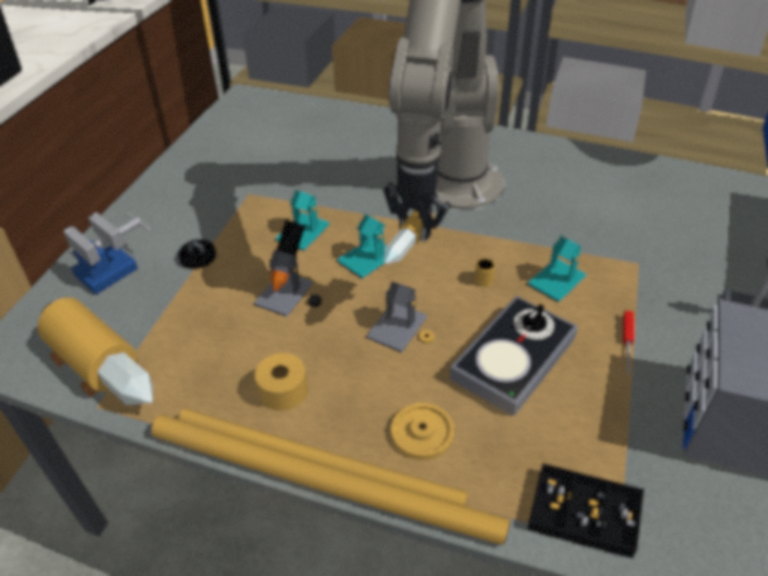

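Request:
apply_moves(increments=[0,3,-25,0,0,0,3,-35,0,0,0,3,-40,0,0,0,3,-40,0,0,0,3,-40,0,0,0,3,-35,0,0,0,0,-20,0,0,0,0,0,0,0])

```text
t: 21.72
eef_pos: [0.5339, 0.2511, 0.1788]
tool_rot: [0.015, 0.995, -0.097, -0.01]
contact_force: [-0.3, -0.5, -3.1]
gripper_width: 0.453
```

```bash
python3 pend.py w 1;python3 k.py w_w
```

```text
21.725 [0.53388558 0.25106227 0.17875264] 0.4533799374720815 [-0.3374047  -0.47150471 -3.09956695]
wrist 13053 [0.5275 0.2529 0.2029] [-11.2   2.7] 0.0003306982283698273
  crystal c [0.601  0.2383 0.1994] tip [0.6441 0.2297 0.1973]
side 150 [0.5289 0.2506 0.2027] [-12.8   5. ] 0.0019875752262201
  crystal c [0.6017 0.234  0.1962] tip [0.6445 0.2242 0.1924]
scene 218 [0.5286 0.2488 0.2047] [-7.9  2.5] 0.0013725084470043517
  crystal c [0.6028 0.2385 0.2014] tip [0.6464 0.2325 0.1995]
21.875 [0.53438235 0.24799589 0.17956142] 0.45393045231292434
tool x [ 0.98  -0.198 -0.016] z [-0.022 -0.027 -0.999] yaw -11.43267311471307
```

Request:
apply_moves(increments=[0,3,-8,8,0,0,0,-3,12,0,0,0,0,8,0,0,0,0,0,0,0,0,0,0,0])

```text
t: 22.55
eef_pos: [0.5394, 0.2553, 0.1494]
tool_rot: [0.015, 0.995, -0.101, -0.01]
contact_force: [0.4, 0.3, -3.9]
gripper_width: 0.456
```

```bash
python3 pend.py x 1;python3 k.py x_w
```

```text
22.55 [0.53943381 0.25527709 0.14941067] 0.4562982649829827 [ 0.42635642  0.28385495 -3.93057647]
wrist 13020 [0.533  0.2572 0.1735] [-11.8   2.6] 0.0003241556488852559
  crystal c [0.6064 0.2419 0.1701] tip [0.6494 0.233  0.168 ]
side 142 [0.5349 0.257  0.1734] [-10.7   3.2] 0.002290854213328553
  crystal c [0.6085 0.2432 0.1692] tip [0.6516 0.235  0.1668]
scene 212 [0.5338 0.2559 0.1749] [-10.2   1. ] 0.0012967980537630288
  crystal c [0.6076 0.2426 0.1736] tip [0.6509 0.2348 0.1728]
22.7 [0.5395136  0.25539799 0.14969099] 0.4528001204761357
tool x [ 0.979 -0.201 -0.016] z [-0.022 -0.028 -0.999] yaw -11.619204881677613
```

Request:
apply_moves(increments=[0,0,-3.4,-8,0,0,0,0,-8,0,0,0,0,-8,0,0,0,0,-8,0,0,0,0,-8,0,0,0,0,40,0,0,0,0,0,0,0,0,0,0,0])

```text
t: 23.75
eef_pos: [0.5427, 0.2604, 0.1563]
tool_rot: [0.013, 0.995, -0.101, -0.007]
contact_force: [0.9, 1.5, -3.5]
gripper_width: 0.454
```

```bash
python3 pend.py y 1;python3 k.py y_w
```

```text
23.75 [0.54270182 0.26038221 0.15629029] 0.45417503282229327 [ 0.88865124  1.47393793 -3.54250439]
wrist 13041 [0.5361 0.2622 0.1804] [-11.8   2.3] 0.0003125162394146813
  crystal c [0.6095 0.2469 0.1774] tip [0.6525 0.238  0.1756]
side 153 [0.5372 0.2608 0.1809] [-12.    0.2] 0.0018652183791664362
  crystal c [0.6106 0.2452 0.1806] tip [0.6536 0.236  0.1804]
scene 211 [0.5358 0.2596 0.1811] [-6.   0.8] 0.0013431363837536105
  crystal c [0.6104 0.2517 0.18  ] tip [0.6541 0.2471 0.1794]
23.9 [0.54217605 0.26024433 0.15584357] 0.4497082006761784
tool x [ 0.979 -0.201 -0.012] z [-0.017 -0.024 -1.   ] yaw -11.611728077774329
```

Request:
apply_moves(increments=[0,-2.6,2,9,0,0,0,0,0,0,0,0,0,0,0])

```text
t: 24.32
eef_pos: [0.5391, 0.2586, 0.1469]
tool_rot: [0.013, 0.995, -0.101, -0.007]
contact_force: [0.3, 0.7, -5.0]
gripper_width: 0.458
```

```bash
python3 pend.py z 1;python3 k.py z_w
```

```text
24.325 [0.53905979 0.2586415  0.14694654] 0.4578217959231593 [ 0.33495527  0.68733146 -4.9678807 ]
wrist 13025 [0.5325 0.2604 0.171 ] [-11.7   2.3] 0.0003096160661256349
  crystal c [0.6059 0.2453 0.168 ] tip [0.6489 0.2364 0.1663]
side 139 [0.534  0.2589 0.1724] [-9.   0.5] 0.002168063638675225
  crystal c [0.6081 0.2472 0.1718] tip [0.6515 0.2403 0.1714]
scene 210 [0.5327 0.2591 0.1728] [-9.2  2.5] 0.0014245140640830652
  crystal c [0.6067 0.2472 0.1695] tip [0.6501 0.2402 0.1676]
24.475 [0.53903394 0.25859963 0.14692439] 0.45528758974288874
tool x [ 0.979 -0.201 -0.011] z [-0.016 -0.024 -1.   ] yaw -11.609836124010119
```

View pics/z_scene.png

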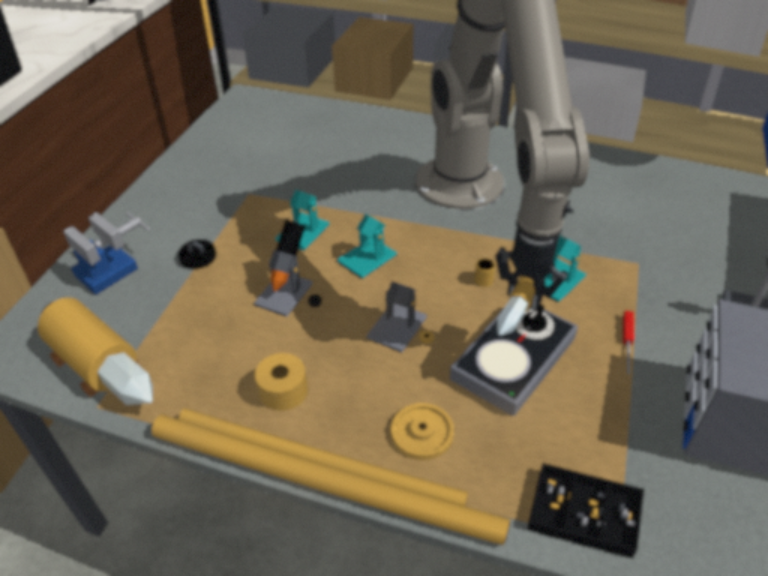

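View pics/z_side.png

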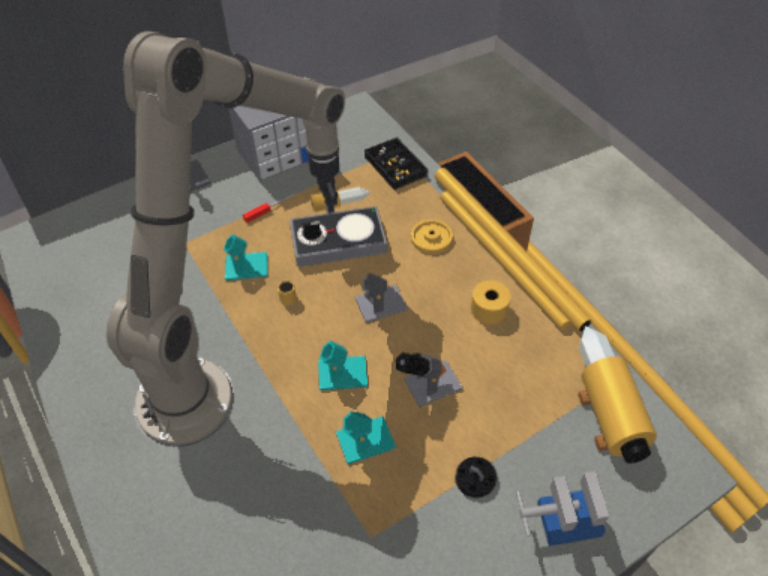

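View pics/z_wrist.png

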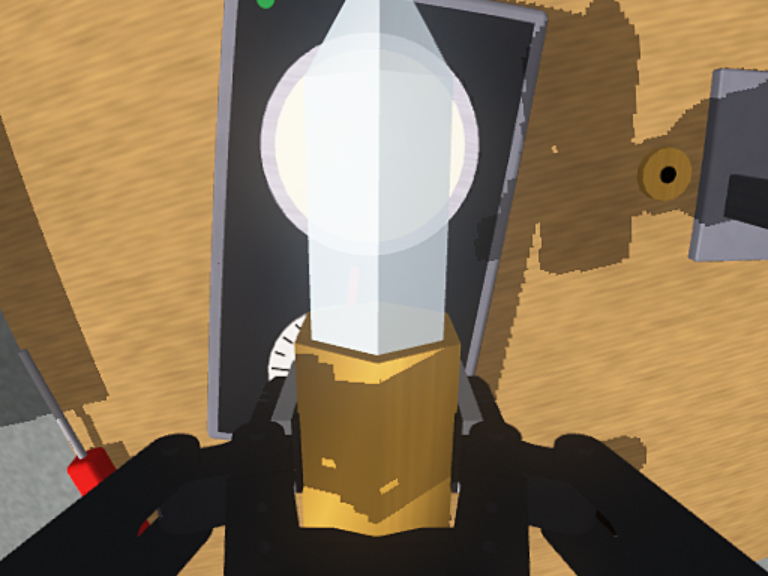

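```bash
python3 -c "
from station import *
print(hand_in())"
```

```text
the job is handed in; nothing more can be done
None
```

The job is handed in at about 24.5 s of the 58 s, with the brass pendant held level over the lit window. `hand_in()` gives no verdict.

- **Knob:** I turned it about 29° anticlockwise, released it and checked it then. The bar measured within about 0.3° of the red zero mark.
- **Pendant:** I gripped the sleeve across its level flats and drew it out along its axis. These moves cannot tilt the tool, so I turned the pendant level inside a light 20–25 N grip. I did that by lowering its crystal onto the rim of its own fixed collar, with about 20 N of contact. I then gripped it at 100 N and carried it over the lamp.
- **Last checks:**

| Camera | Crystal centre (m) | Crystal point below level |
|---|---|---|
| Wrist | (0.606, 0.245, 0.168) | 2.3° |
| Scene | (0.607, 0.247, 0.170) | 2.5° |
| Side | (0.608, 0.247, 0.172) | 0.5° |
| Window centre measured earlier, plus 12 cm | (0.606, 0.245, 0.168) | – |

The cameras disagree by up to 2 mm in plan, 4 mm in height and about 2° in slope. By two of them the pendant is just over 2° off level. I took the wrist fit as the best because it used about 13,000 points, against a few hundred from the others.

By eye, nothing else on the bench looked moved in the last pictures. I did not measure the other items again.

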